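# Clamp the bit blank and hold the hardness tester on its mark

### The job

Turn the knurled sleeve of the fixture chuck clockwise (seen from above) until its three jaws clamp the brass bit blank firmly. Then take the orange hardness tester out of its black dock and hold it upright with its tip on the red dot on top of the clamped blank, pressing gently so that its white spring plunger is pushed about half-way in. Finish while still holding it there, steady, by the gripper alone; never press hard, and leave the other things on the bench where they are.

Things in the scene. Friction and masses are not known exactly. Their poses are not given: they have to be found in the camera images.
- chuck: Fixture chuck bolted to the bench, axis vertical. Origin on its axis at bench level, z up. Grey round base 100 mm diameter, 12 mm thick; dark body 60 mm diameter up to z = 30 mm, whose flat top is the floor the blank stands on; knurled sleeve above it (see sleeve_grip); three dark jaws around the blank stand up to z = 84 mm, inside a radius of 21 mm.
- sleeve_grip (a point): Point on the chuck's axis at the height to grip the sleeve, 62 mm above the bench. The steel sleeve is a round ring, 52 mm outside diameter, from 38 to 72 mm above the bench; it can be gripped across any diameter from above (the blank between the fingers stands up to 96 mm above the bench). A yellow line on its top shows its turn.
- sleeve (a joint): Turn of the sleeve in rad: 0 fully open, grows clockwise seen from above, hard stop at 1.4. It starts between 0 and 0.25. Each rad moves all three jaws 3 mm inward; they meet a centred blank at about 1.1. Rubbing friction 0.25 N m holds it where it is left (the jaw faces are smooth and centre the blank). 1.3 or more clamps firmly.
- jaw0: Chuck jaw 0 (on the chuck's +x side), a dark upright bar 6 x 7 x 48 mm that slides toward the axis as the sleeve turns; origin on the chuck's axis 36 mm above the bench when open, travelling with the jaw.
- jaw1: Chuck jaw 1, as jaw 0, 120 degrees further counter-clockwise.
- jaw2: Chuck jaw 2, as jaw 0, 240 degrees further counter-clockwise.
- bit: Brass-coloured round bit blank, 22 mm diameter, 66 mm tall, 0.2 kg, standing loose in the middle of the chuck on its floor; origin at the centre of its underside, z up along it. Its flat top is 96 mm above the bench.
- bit_mark (a point): The centre of the red dot (6 mm diameter) on the blank's flat top, 6 mm from the blank's axis along its own x.
- tester: Hand-held hardness tester, about 0.27 kg, z axis along it pointing away from its tip. Origin at the underside of its black collar (38 mm diameter, z 0 to 6 mm), with which it hangs on the dock. Orange round grip 30 mm diameter from z = 6 to 68 mm, black cap up to z = 75 mm; below the collar an aluminium nose 22 mm diameter down to z = -34 mm, then the plunger, whose tip is at z = -48 mm when out.
- tester_tip (a point): The rounded tip (8 mm diameter) of the tester's plunger; moves with the plunger.
- plunger (a joint): How far the white spring plunger of the tester is pushed in, in m: 0 out, 0.010 fully in (0.005 is half-way). The spring pushes back with 1.2 N as it starts to move, 4.2 N half-way, 7.2 N fully in.
- dock: Black block 70 x 70 x 60 mm fixed on the bench; origin under its centre. A vertical 29 mm hole in its middle holds the tester's nose; the tester's collar rests on its top, 60 mm above the bench, and it lifts straight out.
- t_key: Bystander: steel T-handled key with red cross bar, lying, 95 x 60 x 12 mm.
- drill: Bystander: green cordless drill lying on its side, about 185 x 185 x 62 mm; origin under the motor.
- grinder_a: Bystander: silver air grinder with blue wheel, lying, about 200 mm long, 40 mm thick.
- grinder_b: Bystander: silver air grinder with red wheel, lying, about 200 mm long, 40 mm thick.
- bar_clamp: Bystander: dark bar clamp with orange handle, lying, about 190 mm long, 23 mm thick.
Not all that is in view belongs to the job. Of the things shaped like the chuck, the grey one is meant.

How it is judged:
By the outcome, as a careful person would: the job done as asked, in the order asked, and still so for the second after the job is handed in, while the arm keeps its last pose, push and grip.
It also fails if it takes over 54 s, if anything falls off the work surface, if the arm or the gripper's body presses on something with over 40 N, if the wrist force passes 120 N, or if a joint passes its speed limit or range.

### The arm

A 6-joint arm with a two-finger parallel gripper is mounted at the origin on the work surface. World frame = base frame: x ahead of the robot, y to its left, z up, the work surface at z = 0. Lengths are in m, angles in rad, forces in N, time in s.
With the tool pointing down it reaches from about 0.25 to 0.725 m from the base axis. Payload 4 kg.
Tool frame: the origin (TCP) lies at the very end of the fingers, on their centre line; the grasp point (between the pads) lies 19 mm behind it; z points along the fingers, y is the line along which they close (so a half turn about z gives the same grasp; the last joint's range is limited). The gripper opens to 85 mm and grips with 20 to 120 N. Pads are 22 mm wide; open, the fingers measure 114 mm over their backs; the gripper's body (76 mm by 85 mm) begins 54 mm behind the grasp point. The pads swing forward as they close: fully open they stand 13 mm farther back than shut.
Start: joints at [-1.244, 0.241, 0.005, 1.335, 0, 1.571], TCP at [0.161, -0.474, 0.231] pointing down, gripper open.
Joint ranges: [-2.72, 2.72], [-1.05, 1.87], [-1.09, 1.28], [-1.99, 2.15], [-1.42, 1.44], [-3.14, 3.14]. Speed limits (rad/s): [2.79, 2.79, 3.14, 3.14, 3.14, 3.14].

### API

Orientations are given as a unit quaternion [x, y, z, w].
In Python, from workcell import telemetry, vision, workorder gives the robot as it stands.
- The arm moves only by the shell command python3 -m inch 'ROWS'. ROWS is JSON, a list of rows, each a list of 3 entries, a list of its own where there are three numbers: the turn, a rotation vector about the tool's x, y, z scaled (see below), then the shift along the tool's x, y, z scaled (see below), then the closure, from -1 (fully open) to 1 (shut). A call has 1 to 10 rows; each row shifts and turns the commanded pose from where the row before left it, along the tool's axes as they then stand; what a row does not reach is not made up. The controller multiplies each number of a shift by 0.3 m and each number of a turn by 360 degrees. A row lasts 1/12 s, in which the tool goes at most 41.7 mm and 7.16 degrees, less where a joint would pass 70% of its speed; a pose out of reach is approached as far as the arm can. A call with a number of a shift or a turn outside -1 to 1 is refused whole. A call with a gripper value outside its range is refused whole. The fingers move at their own pace and stop on an object; the grip force is fixed at half the most. Time passes only in rows, so rows that do not move let the fingers close. It gives the time, the measured TCP pose, the force, the opening and the grip force at its end, in the units of the state.
- telemetry.get_obs(): the state, without advancing time (a new reading comes with each control period).
- vision.camera(name): name is "scene" or "top"; returns a dict with "img" (384x512x3 uint8, red, green, blue), "fov_y" (degrees; the focal length in pixels is half the picture's height over the tangent of half this angle, whatever the lens; pixels are square), "cx", "cy" (the principal point, pixels), "pose" (4x4, takes a point from camera to world coordinates). Camera axes: x right, y up, looking along -z (the intrinsics and any distortion apply to the point x, -y, -z); pixel columns grow to the right and rows downward; lengths in m; the calibration is good to about 2 mm. A picture is of the moment at which its call begins. There is no depth.
- workorder.job_done(): hands the job in; it is judged then, once.
The state is a dict: "clock": time; "joint_pos": joint angles; "joint_vel": joint speeds; "tau": joint torques, N m; "eef_pos": TCP position; "tool_rot": TCP orientation; "ft_force": force on the tool from outside, world axes, zero at the start; "ft_torque": the same for the moment, N m; "grip_width": finger opening in m; "grasp_force": force on a finger pad.
Only numpy, scipy, OpenCV 4.12 (cv2) and the standard library are available. Lean on these libraries where they do the work, as an engineer would, in place of code of your own. Each camera call takes 0.05 s, during which the arm holds its last target. There are 200 camera calls.

## Working session

There is one attempt and no reset: what is moved stays moved. The work goes in short steps, Python scripts to look and compute and a shell command to move; the robot and the scene stay as the last step left them, time stands still between calls to the robot, and variables do not carry over. Pictures are saved under pics/ and viewed, at most 10 in all, crops included, and the job is handed in when it is done.

```bash
mkdir -p pics; ls; python3 - <<'E'
from workcell import telemetry, vision
import cv2,numpy as np
np.set_printoptions(precision=4,suppress=True)
for n in("scene","top"):
    c=vision.camera(n); cv2.imwrite(f"pics/{n}0.png",cv2.resize(c["img"][:,:,::-1],(800,600),interpolation=cv2.INTER_CUBIC))
    print(n,{k:v for k,v in c.items() if k!="img"})
print(telemetry.get_obs())
E
```

```text
pics
scene {'fov_y': 57.47395894246236, 'cx': 260.03098741785044, 'cy': 195.53216479228072, 'pose': array([[-0.7565, -0.4755,  0.449 ,  1.0831],
       [ 0.654 , -0.5446,  0.5251,  0.5135],
       [-0.0051,  0.6908,  0.723 ,  0.8216],
       [ 0.    ,  0.    ,  0.    ,  1.    ]])}
top {'fov_y': 56.86268889767568, 'cx': 258.31677180120784, 'cy': 189.38032795104525, 'pose': array([[-0.0033,  0.998 , -0.0629,  0.5607],
       [-1.    , -0.0035, -0.002 , -0.0299],
       [-0.0022,  0.0629,  0.998 ,  1.1457],
       [ 0.    ,  0.    ,  0.    ,  1.    ]])}
{'clock': 0.1, 'joint_pos': array([-1.244 ,  0.2414,  0.0039,  1.3352, -0.    ,  1.5708]), 'joint_vel': array([ 0.0011, -0.0033,  0.0043,  0.0004,  0.0001, -0.0004]), 'tau': array([ -0.0004, -37.3139,  25.301 ,   0.0109,  -0.    ,  -0.    ]), 'eef_pos': array([ 0.1603, -0.473 ,  0.2305]), 'tool_rot': array([ 0.9867,  0.1627, -0.0002, -0.0009]), 'ft_force': array([0.7699, 1.0187, 0.2683]), 'ft_torque': array([-0.0365,  0.0074,  0.0585]), 'grasp_force': 0.0, 'grip_width': 0.08548865344820601}
```

View pics/scene0.png

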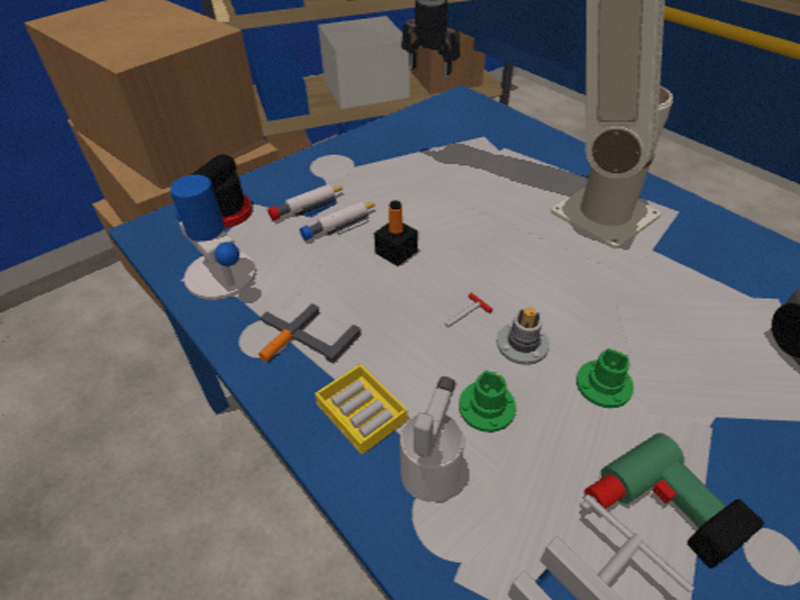

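View pics/top0.png

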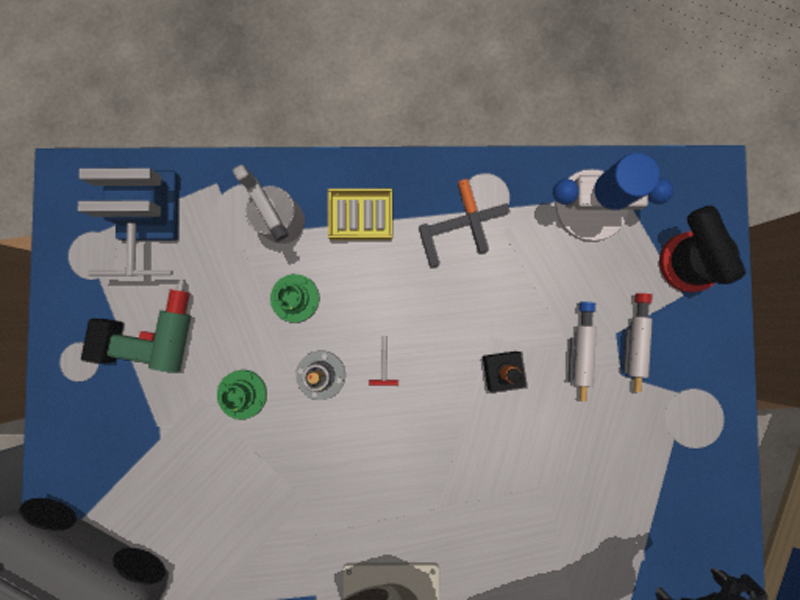

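The grey chuck is at scene (523,335) and top (320,375). The dock with the tester is at scene (397,235) and top (504,371). Both green chucks are decoys. Next I'll take enlarged crops.

```bash
cat > h.py <<'E'
import numpy as np,cv2
from workcell import vision,telemetry
np.set_printoptions(precision=4,suppress=True)
def f(c): return 192/np.tan(np.radians(c["fov_y"]/2))
def proj(c,p):
    q=np.linalg.inv(c["pose"])@np.append(p,1); return np.array([c["cx"]+f(c)*q[0]/-q[2], c["cy"]-f(c)*q[1]/-q[2]])
def ray(c,uv):
    d=np.array([(uv[0]-c["cx"])/f(c),-(uv[1]-c["cy"])/f(c),-1]); return c["pose"][:3,3],c["pose"][:3,:3]@d
def onz(c,uv,z):
    o,d=ray(c,uv); return o+d*(z-o[2])/d[2]
def tri(cs,uvs):
    A=[];b=[]
    for c,uv in zip(cs,uvs):
        o,d=ray(c,uv); d=d/np.linalg.norm(d); P=np.eye(3)-np.outer(d,d); A.append(P); b.append(P@o)
    x=np.linalg.lstsq(np.vstack(A),np.hstack(b),rcond=None)[0]
    return x,[proj(c,x)-uv for c,uv in zip(cs,uvs)]
def crop(c,u,v,w=50,h=37.5,W=400,H=300):
    s=W/w; M=np.array([[s,0,-s*(u-w/2)-.5+s*.5],[0,s,-s*(v-h/2)-.5+s*.5]])
    return cv2.warpAffine(c["img"][:,:,::-1],M,(W,H),flags=cv2.INTER_CUBIC)
E
python3 - <<'E'
from h import *
s=vision.camera("scene");t=vision.camera("top")
a=np.hstack([crop(s,335,212),crop(t,205,240)]);b=np.hstack([crop(s,254,147),crop(t,325,238)])
cv2.imwrite("pics/c1.png",np.vstack([a,b]))
E
```

```text
(no output)
```

View pics/c1.png

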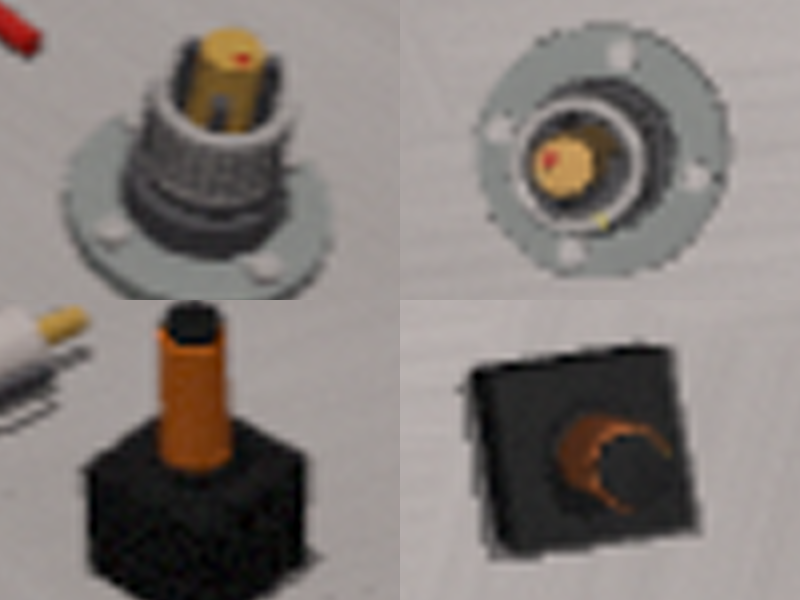

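The crops show the blank's top at (234,48) in scene and (165,165) in top. The red dot is at (243,58) and (148,160), and the tester cap at (193,22) and (235,167).

```bash
python3 - <<'E'
from h import *
s=vision.camera("scene");t=vision.camera("top")
k=lambda u,v,x,y:np.array([u-25+x/8,v-18.75+y/8])
S=lambda x,y:k(335,212,x,y); T=lambda x,y:k(205,240,x,y)
S2=lambda x,y:k(254,147,x,y); T2=lambda x,y:k(325,238,x,y)
for n,a,b in[("bit",S(234,48),T(165,165)),("dot",S(243,58),T(148,160)),("cap",S2(193,22),T2(235,167))]: print(n,tri([s,t],[a,b]))
print("sleeve z.072",onz(t,T(182,163),.072),"base z.012",onz(t,T(204,150),.012), onz(s,S(197,203),.012))
print("yellow",onz(t,T(202,221),.072))
print("dock top",[onz(t,T2(x,y),.06) for x,y in((96,70),(268,47),(297,228),(115,250))])
E
```

```text
bit (array([0.472 , 0.1434, 0.0938]), [array([-0.3624,  0.0101]), array([-0.2625,  0.2304])])
dot (array([0.4741, 0.1493, 0.0949]), [array([-0.2883,  0.0082]), array([-0.2084,  0.1821])])
cap (array([ 0.4785, -0.2284,  0.1303]), [array([-0.4064, -0.0288]), array([-0.3201,  0.3513])])
sleeve z.072 [0.4715 0.1398 0.072 ] base z.012 [0.4717 0.1406 0.012 ] [0.4743 0.1455 0.012 ]
yellow [0.4499 0.1322 0.072 ]
dock top [array([ 0.5107, -0.1908,  0.06  ]), array([ 0.5192, -0.2564,  0.06  ]), array([ 0.4508, -0.2663,  0.06  ]), array([ 0.4428, -0.1972,  0.06  ])]
```

```bash
python3 -m inch '[[[0,0,0],[0.0821,-0.0802,0],-1],[[0,0,0],[0.0821,-0.0802,0],-1],[[0,0,0],[0.0821,-0.0802,0],-1],[[0,0,0],[0.0821,-0.0802,0],-1],[[0,0,0],[0.0821,-0.0802,0],-1],[[0,0,0],[0.0821,-0.0802,0],-1],[[0,0,0],[0.0821,-0.0802,0],-1],[[0,0,0],[0.0821,-0.0802,0],-1],[[0,0,0],[0.0821,-0.0802,0],-1],[[0,0,0],[0.0821,-0.0802,0],-1]]'
python3 -m inch '[[[0,0,0],[0.0821,-0.0802,0],-1],[[0,0,0],[0.0821,-0.0802,0],-1],[[0,0,0],[0.0821,-0.0802,0],-1],[[0,0,0],[0.0821,-0.0802,0],-1],[[0,0,0],[0.0821,-0.0802,0],-1],[[0,0,0],[0.0821,-0.0802,0],-1],[[0,0,0],[0.0821,-0.0802,0],-1],[[0,0,0],[0.0821,-0.0802,0],-1],[[0,0,0],[0.0821,-0.0802,0],-1],[[0,0,0],[0.0821,-0.0802,0],-1]]'
python3 -m inch '[[[0,0,-0.019],[0,0,0],-1],[[0,0,-0.019],[0,0,0],-1],[[0,0,-0.019],[0,0,0],-1],[[0,0,-0.019],[0,0,0],-1],[[0,0,-0.019],[0,0,0],-1],[[0,0,-0.019],[0,0,0],-1],[[0,0,-0.019],[0,0,0],-1],[[0,0,-0.019],[0,0,0],-1],[[0,0,-0.019],[0,0,0],-1],[[0,0,0],[0,0,0],-1]]'
cat >> h.py <<'E'
from scipy.spatial.transform import Rotation as Ro
def st(target=None):
    o=telemetry.get_obs(); R=Ro.from_quat(o["tool_rot"]).as_matrix()
    print("t",o["clock"],"pos",o["eef_pos"],"x",R[:,0],"z",R[:,2],"yaw",np.degrees(np.arctan2(R[1,0],R[0,0])),"j",o["joint_pos"],"F",o["ft_force"],"T",o["ft_torque"],"w",o["grip_width"],o["grasp_force"])
    if target is not None: print("shift units",R.T@(np.array(target)-o["eef_pos"])/.3)
    return o,R
E
python3 -c "
from h import *
st([.472,.141,.15])"
```

```text
clock: 1.13
eef_pos: [0.3169, -0.1651, 0.2315]
tool_rot: [0.987, 0.162, 0.0, 0.0]
ft_force: [0.5, -0.0, -0.7]
grip_width: 0.0851
grasp_force: 0.0
clock: 1.97
eef_pos: [0.473, 0.1421, 0.2313]
tool_rot: [0.987, 0.163, 0.0, 0.0]
ft_force: [0.3, -0.3, 1.0]
grip_width: 0.0856
grasp_force: 0.0
clock: 2.8
eef_pos: [0.4725, 0.1403, 0.2312]
tool_rot: [0.764, 0.645, -0.0, -0.0]
ft_force: [1.0, 0.3, -0.2]
grip_width: 0.0856
grasp_force: 0.0
t 2.8 pos [0.4725 0.1403 0.2312] x [ 0.1669  0.986  -0.0001] z [-0.0002 -0.0001 -1.    ] yaw 80.39443815556946 j [ 0.2887  0.2267 -0.0132  1.331  -0.      2.0271] F [ 0.9582  0.2833 -0.1869] T [ 0.0059  0.0307 -0.109 ] w 0.08562675940306466 0.0
shift units [ 0.002  -0.002   0.2707]
```

```bash
python3 -m inch '[[[0,0,-0.019],[0,0,0],-1],[[0,0,-0.019],[0,0,0],-1],[[0,0,-0.019],[0,0,0],-1],[[0,0,-0.019],[0,0,0],-1],[[0,0,-0.019],[0,0,0],-1],[[0,0,-0.019],[0,0,0],-1],[[0,0,-0.019],[0,0,0],-1],[[0,0,-0.019],[0,0,0],-1],[[0,0,-0.019],[0,0,0],-1],[[0,0,0],[0,0,0.08],-1]]'
python3 -m inch '[[[0,0,0],[0,0,0.08],-1],[[0,0,0],[0,0,0.08],-1],[[0,0,0],[0,0,0.08],-1],[[0,0,0],[0,0,0.08],-1],[[0,0,0],[0,0,0.08],-1],[[0,0,0],[0,0,0.08],-1],[[0,0,0],[0,0,0.07],-1],[[0,0,0],[0,0,0],-1]]'
python3 - <<'E'
from h import *
st([.472,.141,.042])
c=vision.camera("scene"); t=vision.camera("top")
cv2.imwrite("pics/g1.png",np.hstack([crop(c,335,205,80,60),crop(t,205,240,80,60)]))
E
```

```text
clock: 3.63
eef_pos: [0.4756, 0.1412, 0.2113]
tool_rot: [0.327, 0.945, 0.003, 0.004]
ft_force: [1.3, 0.9, 0.7]
grip_width: 0.0851
grasp_force: 0.0
clock: 4.3
eef_pos: [0.4691, 0.1393, 0.0384]
tool_rot: [0.328, 0.945, -0.002, -0.003]
ft_force: [-1.4, -0.1, 0.2]
grip_width: 0.0853
grasp_force: 0.0
t 4.3 pos [0.4691 0.1393 0.0384] x [-0.7845  0.6201  0.0047] z [-0.0079 -0.0023 -1.    ] yaw 141.67817674853944 j [ 0.2886  0.4013 -0.3169  0.8608 -0.      0.9575] F [-1.3828 -0.1198  0.155 ] T [-0.0637  0.0605  0.0218] w 0.08533667967033107 0.0
shift units [-0.004   0.0104 -0.0122]
```

View pics/g1.png

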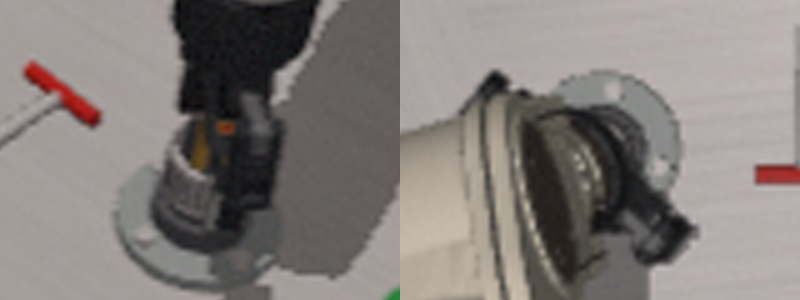

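The fingers straddle the sleeve, one on each side of the ring. Next I'll close on it.

```bash
python3 -m inch '[[[0,0,0],[0,0,0],-0.3],[[0,0,0],[0,0,0],-0.3],[[0,0,0],[0,0,0],-0.3],[[0,0,0],[0,0,0],-0.3]]'
python3 -c "
from h import *
st([.472,.141,.042])"
python3 -m inch '[[[0,0,0],[0,0,0],1],[[0,0,0],[0,0,0],1],[[0,0,0],[0,0,0],1],[[0,0,0],[0,0,0],1]]'
python3 -c "
from h import *
st([.472,.141,.042])"
```

```text
clock: 4.73
eef_pos: [0.4735, 0.1406, 0.0435]
tool_rot: [0.327, 0.945, 0.001, 0.001]
ft_force: [-0.6, -0.1, 0.3]
grip_width: 0.0556
grasp_force: 0.0
t 4.7333 pos [0.4735 0.1406 0.0435] x [-0.7861  0.618  -0.0014] z [ 0.0023  0.0007 -1.    ] yaw 141.82675477754506 j [ 0.2887  0.3948 -0.3105  0.863   0.      0.9549] F [-0.635  -0.1276  0.271 ] T [ 0.003  -0.0132  0.0513] w 0.05555116306962387 0.0
shift units [ 0.0047 -0.002   0.005 ]
clock: 5.07
eef_pos: [0.4737, 0.141, 0.0439]
tool_rot: [0.327, 0.945, 0.001, 0.001]
ft_force: [-1.5, 0.1, 6.3]
grip_width: 0.0504
grasp_force: 61.6
t 5.0667 pos [0.4737 0.141  0.0439] x [-0.7867  0.6174 -0.0013] z [ 0.0029  0.0016 -1.    ] yaw 141.87458139293176 j [ 0.2889  0.3942 -0.31    0.8633  0.0007  0.9543] F [-1.5086  0.0502  6.2573] T [0.1476 0.088  0.1774] w 0.050390891428731134 61.60717360675335
shift units [ 0.0044 -0.0036  0.0064]
```

```bash
python3 -m inch '[[[0,0,0.014],[0,0,0],1],[[0,0,0.014],[0,0,0],1],[[0,0,0.014],[0,0,0],1],[[0,0,0.014],[0,0,0],1],[[0,0,0.014],[0,0,0],1],[[0,0,0.014],[0,0,0],1],[[0,0,0.014],[0,0,0],1],[[0,0,0.014],[0,0,0],1]]'
python3 -c "
from h import *
st([.472,.141,.042])"
python3 -m inch '[[[0,0,0.014],[0,0,0],1],[[0,0,0.014],[0,0,0],1],[[0,0,0.014],[0,0,0],1],[[0,0,0.014],[0,0,0],1]]'
python3 -c "
from h import *
st([.472,.141,.042])"
```

```text
clock: 5.73
eef_pos: [0.4721, 0.14, 0.0439]
tool_rot: [0.634, 0.773, -0.0, 0.0]
ft_force: [-5.5, -2.7, 11.3]
grip_width: 0.0504
grasp_force: 62.2
t 5.7333 pos [0.4721 0.14   0.0439] x [-0.1961  0.9806 -0.0006] z [ 0.0002 -0.0005 -1.    ] yaw 101.30908368007103 j [ 0.2886  0.3934 -0.3114  0.8659 -0.0006  1.6621] F [-5.4993 -2.6595 11.3282] T [-0.4268  0.7305  0.3325] w 0.050416768524733105 62.23874520510435
shift units [0.0033 0.0002 0.0063]
clock: 6.07
eef_pos: [0.4712, 0.1399, 0.0439]
tool_rot: [0.759, 0.651, -0.001, -0.0]
ft_force: [-8.3, -1.9, 13.0]
grip_width: 0.0503
grasp_force: 62.6
t 6.0667 pos [0.4712 0.1399 0.0439] x [ 0.1536  0.9881 -0.0009] z [-0.0014 -0.0007 -1.    ] yaw 81.16717132077937 j [ 0.2888  0.3931 -0.3121  0.8671 -0.0003  2.0138] F [-8.2871 -1.8642 13.0021] T [-0.4919  1.0624  0.3865] w 0.05034036994390187 62.60241497308016
shift units [0.0039 0.002  0.0063]
```

```bash
for i in 1 ; do python3 -m inch '[[[0,0,0.007],[0,0,0],1],[[0,0,0.007],[0,0,0],1]]' >/dev/null; done
python3 -c "
from h import *
st()"
python3 -m inch '[[[0,0,0.007],[0,0,0],1],[[0,0,0.007],[0,0,0],1]]' >/dev/null
python3 -c "
from h import *
st()"
python3 -m inch '[[[0,0,0.007],[0,0,0],1],[[0,0,0.007],[0,0,0],1]]' >/dev/null
python3 -c "
from h import *
st()"
```

```text
t 6.2333 pos [0.471  0.14   0.0439] x [ 0.2372  0.9715 -0.0011] z [-0.0018 -0.0007 -1.    ] yaw 76.27716009421786 j [ 0.2891  0.3929 -0.3123  0.8674 -0.0002  2.0994] F [-8.351  -1.6034 12.6478] T [-0.5238  1.138   0.4759] w 0.050441975507021675 62.78709702193737
t 6.4 pos [0.4708 0.1401 0.0439] x [ 0.3212  0.947  -0.0013] z [-0.0021 -0.0006 -1.    ] yaw 71.26548338000592 j [ 0.2892  0.3928 -0.3125  0.8677  0.      2.187 ] F [-8.8545 -0.4882 13.5405] T [-0.4257  1.2192  0.5937] w 0.05022952087163221 63.038818314671516
t 6.5667 pos [0.4703 0.1398 0.0438] x [ 0.399   0.9169 -0.0028] z [-0.0027 -0.0019 -1.    ] yaw 66.48276902560411 j [ 0.2895  0.3928 -0.3128  0.8684 -0.001   2.2708] F [-8.7444 -2.5942 14.0679] T [-0.6937  1.5665  2.9263] w 0.05039268329143614 70.19463066011667
```

```bash
python3 -m inch '[[[0,0,0],[0,0,0],1],[[0,0,0],[0,0,0],1]]' 
python3 -c "
from h import *
st()"
python3 -m inch '[[[0,0,0],[0,0,0],-1],[[0,0,0],[0,0,0],-1],[[0,0,0],[0,0,0],-1],[[0,0,0],[0,0,0],-1],[[0,0,0],[0,0,-0.08],-1],[[0,0,0],[0,0,-0.1],-1],[[0,0,0],[0,0,-0.1],-1],[[0,0,0],[0,0,-0.1],-1],[[0,0,0],[0,0,-0.1],-1],[[0,0,0],[0,0,-0.1],-1]]'
python3 -c "
from h import *
st([.479,-.228,.23])"
```

```text
clock: 6.73
eef_pos: [0.4704, 0.1397, 0.0438]
tool_rot: [0.836, 0.549, -0.002, 0.0]
ft_force: [-8.1, -3.7, 13.7]
grip_width: 0.0499
grasp_force: 69.4
t 6.7333 pos [0.4704 0.1397 0.0438] x [ 0.3962  0.9182 -0.0031] z [-0.0026 -0.0022 -1.    ] yaw 66.65883835326994 j [ 0.2896  0.3928 -0.3128  0.8684 -0.0014  2.2678] F [-8.0759 -3.7186 13.7187] T [-0.8853  1.4192  2.4262] w 0.049934456387462 69.38574448227882
clock: 7.57
eef_pos: [0.4725, 0.1402, 0.2177]
tool_rot: [0.838, 0.546, 0.0, -0.0]
ft_force: [0.3, -0.1, -1.2]
grip_width: 0.0854
grasp_force: 0.0
t 7.5667 pos [0.4725 0.1402 0.2177] x [0.4032 0.9151 0.0001] z [ 0.0001  0.0001 -1.    ] yaw 66.2201218565508 j [ 0.2885  0.2329 -0.0408  1.297   0.0001  2.2743] F [ 0.2828 -0.1083 -1.1646] T [ 0.0224 -0.0632 -0.0873] w 0.08543359876274298 0.0
shift units [-1.1146  0.5147 -0.0411]
```

```bash
python3 -m inch '[[[0,0,0],[-0.1115,0.0515,0],-1],[[0,0,0],[-0.1115,0.0515,0],-1],[[0,0,0],[-0.1115,0.0515,0],-1],[[0,0,0],[-0.1115,0.0515,0],-1],[[0,0,0],[-0.1115,0.0515,0],-1],[[0,0,0],[-0.1115,0.0515,0],-1],[[0,0,0],[-0.1115,0.0515,0],-1],[[0,0,0],[-0.1115,0.0515,0],-1],[[0,0,0],[-0.1115,0.0515,0],-1],[[0,0,0],[-0.1115,0.0515,0],-1]]'
python3 -m inch '[[[0,0,0],[0,0,0],-1],[[0,0,0],[0,0,0],-1]]'
python3 - <<'E'
from h import *
st([.479,-.228,.084])
c=vision.camera("scene"); t=vision.camera("top")
cv2.imwrite("pics/c2.png",np.vstack([np.hstack([crop(c,335,206),crop(t,202,240)]),np.hstack([crop(c,254,135,80,60),crop(t,325,238,80,60)])]))
E
```

```text
clock: 8.4
eef_pos: [0.4791, -0.2301, 0.2162]
tool_rot: [0.838, 0.546, 0.0, 0.0]
ft_force: [0.5, 0.4, 0.1]
grip_width: 0.0856
grasp_force: 0.0
clock: 8.57
eef_pos: [0.4789, -0.2301, 0.2157]
tool_rot: [0.839, 0.545, -0.0, -0.0]
ft_force: [0.2, -1.1, 0.1]
grip_width: 0.0854
grasp_force: 0.0
t 8.5667 pos [ 0.4789 -0.2301  0.2157] x [0.4068 0.9135 0.0003] z [-0.0004  0.0005 -1.    ] yaw 65.99297906213903 j [-0.448   0.3101  0.0581  1.3194  0.0003  1.5418] F [ 0.215  -1.0676  0.0599] T [-0.0176  0.0006  0.0175] w 0.08540120612722546 0.0
shift units [ 0.0062 -0.0023  0.439 ]
```

View pics/c2.png

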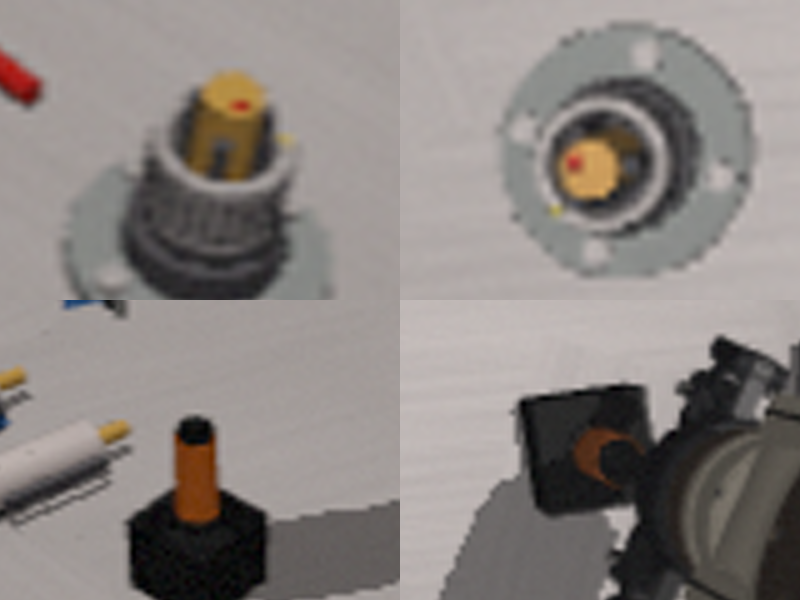

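The yellow mark has moved clockwise, from crop (602,221) to (557,211). I'll measure the turn more exactly.

```bash
python3 - <<'E'
from h import *
def yel(c,u,v):
    im=c.astype(int); r,g,b=im[...,0],im[...,1],im[...,2]
    return r,g,b
t=vision.camera("top"); s=vision.camera("scene")
old={n:cv2.resize(cv2.imread(f"pics/{n}0.png")[:,:,::-1],(512,384),interpolation=cv2.INTER_AREA) for n in("top","scene")}
ctr=np.array([.4715,.1402,.072])
for n,c in(("top",t),("scene",s)):
  for lab,img in(("old",old[n]),("new",c["img"])):
    im=img.astype(float); res=[]
    for a in np.radians(np.arange(0,360,5)):
        best=-99
        for r in(.020,.022,.024):
            p=proj(c,ctr+r*np.array([np.cos(a),np.sin(a),0])).astype(np.float32)
            px=cv2.getRectSubPix(img,(1,1),(float(p[0]),float(p[1])))[0,0].astype(float)
            best=max(best,(px[0]+px[1])/2-px[2])
        res.append(best)
    res=np.array(res); o=np.argsort(-res)[:8]; print(n,lab,[(int(i*5),int(res[i])) for i in o])
# dot/bit new
k=lambda u,v,x,y:np.array([u-25+x/8,v-18.75+y/8])
S=lambda x,y:k(335,206,x,y);T=lambda x,y:k(202,240,x,y)
print("bit",tri([s,t],[S(233,95),T(189,168)])); print("dot",tri([s,t],[S(240,105),T(173,163)]))
for n,p,c in(("bit",T(189,168),t),("dot",T(173,163),t),("bit",S(233,95),s),("dot",S(240,105),s)): print(n,onz(c,p,.096))
E
```

```text
top old [(200, 41), (195, 36), (75, 30), (80, 30), (85, 30), (90, 29), (95, 27), (190, 25)]
top new [(130, 43), (125, 29), (110, 23), (85, 21), (90, 20), (135, 19), (105, 19), (115, 19)]
scene old [(220, 92), (215, 92), (210, 92), (205, 92), (200, 91), (225, 90), (195, 88), (190, 85)]
scene new [(210, 93), (215, 92), (220, 92), (205, 92), (225, 92), (195, 91), (200, 91), (190, 88)]
bit (array([0.4712, 0.1431, 0.0936]), [array([-0.1735,  0.005 ]), array([-0.1256,  0.1105])])
dot (array([0.4734, 0.1485, 0.0943]), [array([-0.0233,  0.0007]), array([-0.0168,  0.0147])])
bit [0.4717 0.1423 0.096 ]
dot [0.4736 0.1482 0.096 ]
bit [0.4729 0.1446 0.096 ]
dot [0.4747 0.1494 0.096 ]
```

```bash
python3 -m inch '[[[0,0,0],[0.1118,-0.0525,0],-1],[[0,0,0],[0.1118,-0.0525,0],-1],[[0,0,0],[0.1118,-0.0525,0],-1],[[0,0,0],[0.1118,-0.0525,0],-1],[[0,0,0],[0.1118,-0.0525,0],-1],[[0,0,0],[0.1118,-0.0525,0],-1],[[0,0,0],[0.1118,-0.0525,0],-1],[[0,0,0],[0.1118,-0.0525,0],-1],[[0,0,0],[0.1118,-0.0525,0],-1],[[0,0,0],[0.1118,-0.0525,0],-1]]'
python3 -m inch '[[[0,0,-0.0185],[0,0,0],-1],[[0,0,-0.0185],[0,0,0],-1],[[0,0,-0.0185],[0,0,0],-1],[[0,0,0],[0,0,0.06],-1],[[0,0,0],[0,0,0.09],-1],[[0,0,0],[0,0,0.09],-1],[[0,0,0],[0,0,0.09],-1],[[0,0,0],[0,0,0.09],-1],[[0,0,0],[0,0,0.09],-1],[[0,0,0],[0,0,0.06],-0.3]]'
python3 -m inch '[[[0,0,0],[0,0,0],-0.3],[[0,0,0],[0,0,0],-0.3],[[0,0,0],[0,0,0],-0.3],[[0,0,0],[0,0,0],1],[[0,0,0],[0,0,0],1],[[0,0,0],[0,0,0],1]]'
python3 -c "
from h import *
st([.4715,.1402,.042])"
```

```text
clock: 9.6
eef_pos: [0.469, 0.1455, 0.2168]
tool_rot: [0.837, 0.548, 0.0, 0.0]
ft_force: [0.8, -0.6, -0.1]
grip_width: 0.0854
grasp_force: 0.0
clock: 10.43
eef_pos: [0.4681, 0.1433, 0.0433]
tool_rot: [0.729, 0.684, -0.001, -0.001]
ft_force: [0.4, -0.0, -0.2]
grip_width: 0.0752
grasp_force: 0.0
clock: 10.93
eef_pos: [0.4716, 0.1433, 0.0475]
tool_rot: [0.73, 0.684, 0.002, 0.001]
ft_force: [-1.0, 0.6, 7.3]
grip_width: 0.0494
grasp_force: 63.0
t 10.9333 pos [0.4716 0.1433 0.0475] x [0.0652 0.9979 0.0023] z [ 0.0038  0.0021 -1.    ] yaw 86.26372034311059 j [ 0.2945  0.3867 -0.3106  0.8693  0.0009  1.9305] F [-0.9922  0.6429  7.337 ] T [0.216  0.1219 0.1448] w 0.04942662473329863 63.03400782868266
shift units [-0.0105  0.0001  0.0182]
```

```bash

python3 -m inch '[[[0,0,0.007],[0,0,0],1],[[0,0,0.007],[0,0,0],1]]' >/dev/null
python3 -c "
from h import *
st()" | grep -o "yaw [0-9.]*\|F .*"
python3 -m inch '[[[0,0,0.007],[0,0,0],1],[[0,0,0.007],[0,0,0],1]]' >/dev/null
python3 -c "
from h import *
st()" | grep -o "yaw [0-9.]*\|F .*"
python3 -m inch '[[[0,0,0.007],[0,0,0],1],[[0,0,0.007],[0,0,0],1]]' >/dev/null
python3 -c "
from h import *
st()" | grep -o "yaw [0-9.]*\|F .*"
```

```text
yaw 81.1757285509412
F [-1.0731  0.2964  7.275 ] T [0.2301 0.0488 0.6127] w 0.04979655612435764 62.49164829030633
yaw 76.27759541612637
F [-1.0092 -3.729   7.6643] T [-1.4831  0.6916  1.9325] w 0.04949635390583555 61.87939430004917
yaw 71.35529189512137
F [-0.5404 -4.695   7.841 ] T [ 0.3419 -0.2081  2.7716] w 0.04931854186532355 76.56269498169422
```

```bash

python3 -m inch '[[[0,0,0.007],[0,0,0],1],[[0,0,0.007],[0,0,0],1]]' >/dev/null
python3 -c "
from h import *
st()" | grep -o "yaw [0-9.]*\|F .*"
python3 -m inch '[[[0,0,0],[0,0,0],-1],[[0,0,0],[0,0,0],-1],[[0,0,0],[0,0,0],-1],[[0,0,0],[0,0,0],-1],[[0,0,0],[0,0,-0.08],-1],[[0,0,0],[0,0,-0.1],-1],[[0,0,0],[0,0,-0.1],-1],[[0,0,0],[0,0,-0.1],-1],[[0,0,0],[0,0,-0.1],-1],[[0,0,0],[0,0,-0.1],-1]]'
python3 -c "
from h import *
st([.479,-.228,.215])"
```

```text
yaw 66.36466673533313
F [1.1229 2.8361 4.1559] T [ 0.6523 -0.0783  2.6596] w 0.049242583948772393 93.59752546995878
clock: 12.43
eef_pos: [0.4696, 0.1418, 0.2207]
tool_rot: [0.838, 0.545, -0.0, 0.0]
ft_force: [0.6, -0.2, -0.2]
grip_width: 0.0854
grasp_force: 0.0
t 12.4333 pos [0.4696 0.1418 0.2207] x [ 0.4061  0.9138 -0.0007] z [-0.0007 -0.0005 -1.    ] yaw 66.03737969577759 j [ 0.2935  0.2276 -0.0399  1.3042 -0.0003  2.2825] F [ 0.6425 -0.2087 -0.158 ] T [0.0087 0.0004 0.0095] w 0.0854038822423292 0.0
shift units [-1.1138  0.5293  0.0194]
```

```bash
python3 -m inch '[[[0,0,0],[-0.1114,0.053,0],-1],[[0,0,0],[-0.1114,0.053,0],-1],[[0,0,0],[-0.1114,0.053,0],-1],[[0,0,0],[-0.1114,0.053,0],-1],[[0,0,0],[-0.1114,0.053,0],-1],[[0,0,0],[-0.1114,0.053,0],-1],[[0,0,0],[-0.1114,0.053,0],-1],[[0,0,0],[-0.1114,0.053,0],-1],[[0,0,0],[-0.1114,0.053,0],-1],[[0,0,0],[-0.1114,0.053,0],-1]]' | grep eef
python3 -m inch '[[[0,0,0],[0,0,0],-1],[[0,0,0],[0,0,0],-1],[[0,0,0],[0,0,0],-1],[[0,0,0],[0,0,0.05],-1],[[0,0,0],[0,0,0.09],-1],[[0,0,0],[0,0,0.09],-1],[[0,0,0],[0,0,0.09],-1],[[0,0,0],[0,0,0.09],-1],[[0,0,0],[0,0,0.05],-1],[[0,0,0],[0,0,0],-1]]'
python3 - <<'E'
from h import *
st([.479,-.228,.078])
c=vision.camera("scene"); t=vision.camera("top")
cv2.imwrite("pics/c3.png",np.vstack([np.hstack([crop(c,335,206),crop(t,202,240)]),np.hstack([crop(c,254,135,80,60),crop(t,325,238,80,60)])]))
E
```

```text
eef_pos: [0.4791, -0.2296, 0.2192]
clock: 14.1
eef_pos: [0.477, -0.2244, 0.0776]
tool_rot: [0.838, 0.546, -0.002, -0.004]
ft_force: [0.3, -1.1, -0.8]
grip_width: 0.0857
grasp_force: 0.0
t 14.1 pos [ 0.477  -0.2244  0.0776] x [0.4032 0.9151 0.0004] z [-0.0075  0.0037 -1.    ] yaw 66.22004838769884 j [-0.4398  0.4167 -0.1677  0.9948  0.0002  1.546 ] F [ 0.2605 -1.0927 -0.8472] T [ 0.0204  0.0338 -0.0365] w 0.08572692676549022 0.0
shift units [-0.0084  0.011  -0.0013]
```

View pics/c3.png

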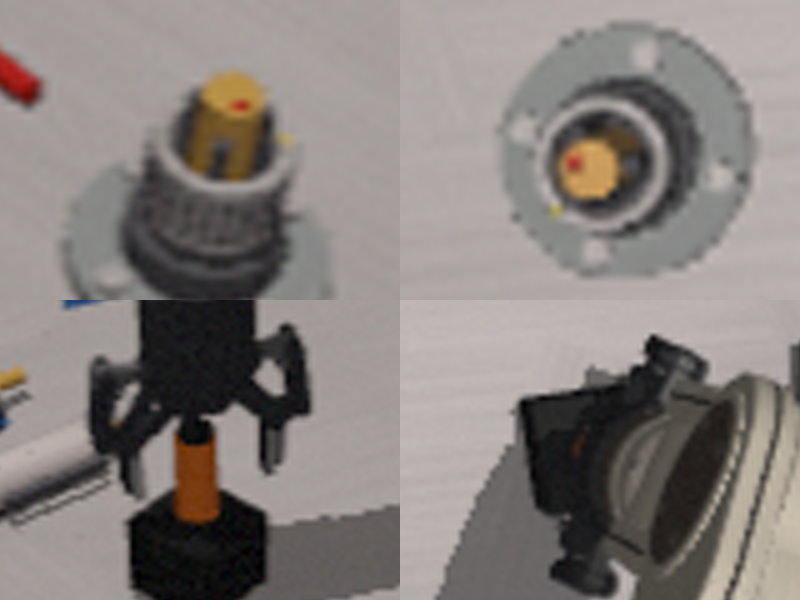

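The gripper straddles the tester, and the yellow mark is still at (557,211), so the sleeve was already at its stop. I'll correct the position and close.

```bash
python3 -m inch '[[[0,0,0],[0,0,0],-1],[[0,0,0],[0,0,0],-1],[[0,0,0],[0,0,0],-1]]'
python3 -c "
from h import *
st([.479,-.228,.078])"
```

```text
clock: 14.45
eef_pos: [0.481, -0.2279, 0.0829]
tool_rot: [0.838, 0.545, 0.001, 0.001]
ft_force: [0.4, -0.0, 0.1]
grip_width: 0.0858
grasp_force: 0.0
t 14.45 pos [ 0.481  -0.2279  0.0829] x [ 0.4053  0.9142 -0.0001] z [ 0.0027 -0.0013 -1.    ] yaw 66.08706304677631 j [-0.4424  0.4119 -0.1595  0.9963 -0.      1.5458] F [ 0.3541 -0.012   0.1342] T [ 0.0052 -0.0095  0.03  ] w 0.0858276359926802 0.0
shift units [-0.0032 -0.0061  0.0163]
```

```bash
python3 -m inch '[[[0,0,0],[0,-0.004,0.012],0],[[0,0,0],[0,0,0],0.1],[[0,0,0],[0,0,0],0.15],[[0,0,0],[0,0,0],0.15],[[0,0,0],[0,0,0],0.15]]'
python3 -c "
from h import *
st([.479,-.228,.078])"
python3 -m inch '[[[0,0,0],[0,0,0],1],[[0,0,0],[0,0,0],1],[[0,0,0],[0,0,0],1],[[0,0,0],[0,0,0],1],[[0,0,0],[0,0,0],1]]'
python3 -c "
from h import *
st([.479,-.228,.078])"
```

```text
clock: 14.87
eef_pos: [0.4788, -0.2272, 0.0777]
tool_rot: [0.838, 0.545, -0.0, -0.0]
ft_force: [0.0, -0.2, -0.6]
grip_width: 0.036
grasp_force: 0.0
t 14.8667 pos [ 0.4788 -0.2272  0.0777] x [ 0.4059  0.9139 -0.    ] z [-0.  0. -1.] yaw 66.05406920743934 j [-0.4431  0.4157 -0.1691  0.9861 -0.      1.5456] F [ 0.0347 -0.1824 -0.5725] T [-0.0722 -0.0469  0.0084] w 0.03599949463068876 0.0
shift units [-0.0021  0.0018 -0.001 ]
clock: 15.28
eef_pos: [0.479, -0.2273, 0.078]
tool_rot: [0.838, 0.545, 0.0, 0.0]
ft_force: [0.6, -0.9, 3.2]
grip_width: 0.0286
grasp_force: 59.0
t 15.2833 pos [ 0.479  -0.2273  0.078 ] x [ 0.4058  0.914  -0.0002] z [ 0.0005 -0.0004 -1.    ] yaw 66.06160600347224 j [-0.443   0.4154 -0.1688  0.986  -0.0001  1.5456] F [ 0.5651 -0.9344  3.2418] T [-0.0502  0.0186  0.0383] w 0.028577975572884527 59.02421951293945
shift units [-0.0022  0.0008 -0.0001]
```

```bash
python3 -m inch '[[[0,0,0],[0,0,-0.03],1],[[0,0,0],[0,0,-0.05],1],[[0,0,0],[0,0,-0.06],1],[[0,0,0],[0,0,-0.07],1],[[0,0,0],[0,0,-0.07],1],[[0,0,0],[0,0,-0.07],1],[[0,0,0],[0,0,-0.06],1],[[0,0,0],[0,0,-0.04],1],[[0,0,0],[0,0,0],1]]'
python3 -m inch '[[[0,0,0],[0.05,-0.023,0],1],[[0,0,0],[0.1,-0.046,0],1],[[0,0,0],[0.11,-0.051,0],1],[[0,0,0],[0.11,-0.051,0],1],[[0,0,0],[0.11,-0.051,0],1],[[0,0,0],[0.11,-0.051,0],1],[[0,0,0],[0.11,-0.051,0],1],[[0,0,0],[0.11,-0.051,0],1],[[0,0,0],[0.11,-0.051,0],1],[[0,0,0],[0.11,-0.051,0],1]]'
python3 -m inch '[[[0,0,0],[0.0667,-0.031,0],1],[[0,0,0],[0.04,-0.016,0],1],[[0,0,0],[0,0,0],1],[[0,0,0],[0,0,0],1],[[0,0,0],[0,0,0],1],[[0,0,0],[0,0,0],1],[[0,0,0],[0,0,0],1]]'
python3 - <<'E'
from h import *
o,R=st([.4738,.1482,.178])
c=vision.camera("scene"); t=vision.camera("top")
ct=o["eef_pos"]+R@[0,0,.066]; print("expected tip",ct,proj(c,ct),proj(t,ct),"dot px",proj(c,np.array([.474,.1485,.096])))
cv2.imwrite("pics/c4.png",np.hstack([crop(c,335,200,60,45),crop(t,202,240,60,45)]))
E
```

```text
clock: 16.03
eef_pos: [0.4799, -0.2276, 0.2156]
tool_rot: [0.838, 0.545, 0.001, 0.002]
ft_force: [-0.2, -0.4, -2.4]
grip_width: 0.0288
grasp_force: 59.5
clock: 16.87
eef_pos: [0.472, 0.1149, 0.2115]
tool_rot: [0.838, 0.545, -0.001, -0.0]
ft_force: [1.4, 0.9, -3.7]
grip_width: 0.0291
grasp_force: 59.6
clock: 17.45
eef_pos: [0.4736, 0.147, 0.2126]
tool_rot: [0.839, 0.544, -0.0, 0.0]
ft_force: [0.3, -0.2, -2.7]
grip_width: 0.029
grasp_force: 59.7
t 17.45 pos [0.4736 0.147  0.2126] x [ 0.4077  0.9131 -0.0004] z [-0.0002 -0.0004 -1.    ] yaw 65.93831930791595 j [ 0.3012  0.2417 -0.0427  1.2868 -0.0003  2.2919] F [ 0.3487 -0.164  -2.6589] T [-0.0203 -0.0418  0.0218] w 0.029026304701946545 59.667672514915466
shift units [ 0.004  -0.0009  0.1155]
expected tip [0.4736 0.147  0.1466] [342.5712 187.0226] [195.973  243.1528] dot px [339.9274 200.0725]
```

View pics/c4.png

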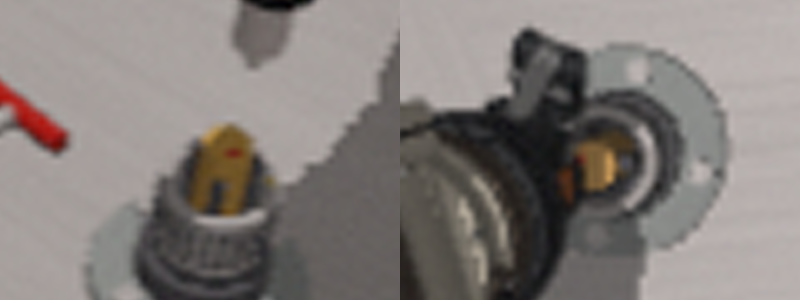

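In the scene crop, the plunger tip is at (252,68) and the dot at (234,153). Both agree with the kinematics to under 1 px.

```bash
python3 - <<'E'
from h import *
c=vision.camera("scene")
k=lambda x,y:np.array([305+x/6.667,177.5+y/6.667])
a=onz(c,k(252,67),.1466); b=onz(c,k(234,153),.096); print(a,b,"dot via tip",b-a+[.4736,.147,.1466])
o,R=st([.474,.1485,.178])
E
```

```text
[0.4746 0.1487 0.1466] [0.4748 0.1498 0.096 ] dot via tip [0.4737 0.1481 0.096 ]
t 17.6 pos [0.4736 0.1475 0.2128] x [0.4071 0.9134 0.    ] z [ 0.0002 -0.     -1.    ] yaw 65.97813727640465 j [ 0.302   0.2416 -0.0423  1.2868 -0.0001  2.292 ] F [-0.4763 -0.2265 -2.2171] T [ 0.0258  0.0094 -0.0205] w 0.02878019282328956 59.66782987117767
shift units [ 0.0035 -0.0003  0.1161]
```

```bash
cat >> h.py <<'E'
def avg(n=8):
    F=[];z=[]
    for i in range(n):
        vision.camera("top"); o=telemetry.get_obs(); F.append(o["ft_force"]);z.append(o["eef_pos"])
    print("t",o["clock"],"F",np.mean(F,0),"+-",np.std(F,0),"pos",np.mean(z,0),"T",o["ft_torque"],"w",o["grip_width"])
E
python3 -m inch '[[[0,0,0],[0.0025,0,0.02],1],[[0,0,0],[0,0,0.03],1],[[0,0,0],[0,0,0.03],1],[[0,0,0],[0,0,0.03],1],[[0,0,0],[0,0,0.02],1],[[0,0,0],[0,0,0.01],1],[[0,0,0],[0,0,0],1],[[0,0,0],[0,0,0],1],[[0,0,0],[0,0,0],1],[[0,0,0],[0,0,0],1]]' | grep eef
python3 -c "
from h import *
avg();st([.4738,.1482,.162])"
```

```text
eef_pos: [0.4742, 0.1492, 0.1713]
t 18.8333 F [ 0.2418 -0.1023 -2.8349] +- [0.545  0.4811 0.3247] pos [0.474  0.1491 0.171 ] T [ 0.0357  0.0136 -0.044 ] w 0.029061390045429136
t 18.8333 pos [0.4739 0.149  0.1708] x [0.4057 0.914  0.0001] z [ 0.0002  0.     -1.    ] yaw 66.06385195884047 j [ 0.3047  0.2693 -0.1182  1.183  -0.      2.2933] F [ 0.86   -0.5236 -3.3851] T [ 0.0357  0.0136 -0.044 ] w 0.029061390045429136 59.66779410839081
shift units [-0.0026  0.0009  0.0293]
```

```bash
python3 -m inch '[[[0,0,0],[-0.0025,0,0.01],1],[[0,0,0],[0,0,0.01],1],[[0,0,0],[0,0,0.005],1],[[0,0,0],[0,0,0],1],[[0,0,0],[0,0,0],1],[[0,0,0],[0,0,0],1]]' | grep eef
python3 -c "
from h import *
avg(4)"
python3 -m inch '[[[0,0,0],[0,0,0.003],1],[[0,0,0],[0,0,0.003],1],[[0,0,0],[0,0,0],1],[[0,0,0],[0,0,0],1],[[0,0,0],[0,0,0],1]]' | grep eef
python3 -c "
from h import *
avg(4)"
```

```text
eef_pos: [0.4735, 0.1484, 0.1632]
t 19.5333 F [ 0.0284 -0.1555 -2.4498] +- [0.6291 0.2938 0.1627] pos [0.4736 0.1484 0.1633] T [-0.0043 -0.0569  0.0116] w 0.02859705549717241
eef_pos: [0.4737, 0.1484, 0.1616]
t 20.15 F [ 0.0854 -0.0188 -1.0865] +- [0.4149 0.555  0.5844] pos [0.4736 0.1484 0.1616] T [ 0.0108 -0.0564  0.0048] w 0.02885733545553286
```

```bash
python3 -m inch '[[[0,0,0],[0,0,0.004],1],[[0,0,0],[0,0,0.004],1],[[0,0,0],[0,0,0.003],1],[[0,0,0],[0,0,0],1],[[0,0,0],[0,0,0],1],[[0,0,0],[0,0,0],1]]' | grep eef
python3 -c "
from h import *
avg(8)"
```

```text
eef_pos: [0.4736, 0.1484, 0.1583]
t 21.05 F [0.1779 0.3061 0.4223] +- [0.6215 0.5172 0.4327] pos [0.4736 0.1484 0.1582] T [ 0.0254 -0.0883  0.031 ] w 0.029111191835769143
```

```bash
python3 -m inch '[[[0,0,0],[0,0,0.002],1],[[0,0,0],[0,0,0.002],1],[[0,0,0],[0,0,0],1],[[0,0,0],[0,0,0],1],[[0,0,0],[0,0,0],1]]' | grep eef
python3 - <<'E'
from h import *
avg(14); st([.4738,.1482,.157])
c=vision.camera("scene");t=vision.camera("top")
cv2.imwrite("pics/c5.png",np.hstack([crop(c,338,190,50,37.5),crop(t,202,240,60,45)]))
E
```

```text
eef_pos: [0.4736, 0.1484, 0.157]
t 22.1667 F [ 0.4655 -0.0386  1.3987] +- [0.5613 0.5079 0.2765] pos [0.4736 0.1484 0.157 ] T [ 0.0172 -0.1777  0.0283] w 0.02890499006661186
t 22.1667 pos [0.4736 0.1484 0.157 ] x [0.4057 0.914  0.0001] z [ 0.0002  0.     -1.    ] yaw 66.06253521254668 j [ 0.3036  0.2791 -0.1431  1.1484 -0.      2.2922] F [0.577  0.81   1.6406] T [ 0.0172 -0.1777  0.0283] w 0.02890499006661186 60.04037082195282
shift units [-0.0002  0.0009 -0.0002]
```

View pics/c5.png

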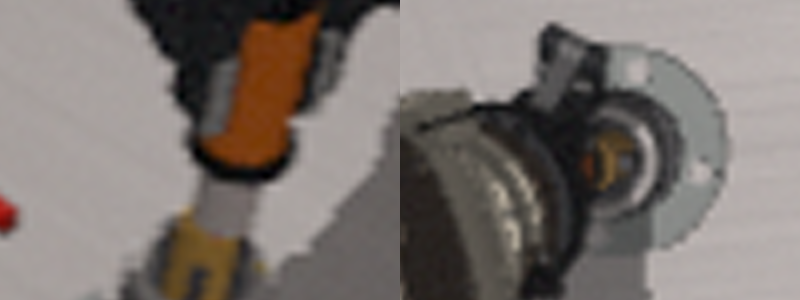

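The picture shows the tester upright over the dot with its nose just above the blank. The force change is 4.2 N, which is half-way. Position and force are steady, so I'm handing in.

```bash
python3 -c "
from workcell import workorder
print(workorder.job_done())"
```

```text
the job is handed in; nothing more can be done
None
```

I turned the sleeve to its stop, so the blank should be clamped. I handed the job in at about 22 s with the gripper holding the tester upright on the red dot, pressing with about 4.2 N (half-way on the plunger); no verdict came back.

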